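Set the cutting board's length stop

ROBOT

A 7-joint arm with a two-finger parallel gripper is mounted at the origin on a cart in front of the work surface, level with it; the furniture and walls round the work are solid. World frame = base frame: x ahead of the robot, y to its left, z up, the work surface at z = 0. Lengths are in m, angles in rad, forces in N, time in s.
With the tool pointing down it reaches from about 0.425 to 0.8 m from the base axis. Payload 8.3 kg.
Tool frame: the origin (TCP) lies on the mounting face of the last link; the fingertips stand 173 mm ahead of it and the grasp point (between the pads) lies 155 mm ahead of it; x points along the fingers, z is the direction in which the jaws open and shut, and the axes are right-handed (so a half turn about x gives the same grasp; the last joint's range is limited). The gripper opens to 85 mm and grips with 20 to 120 N. Pads are 22 mm wide; open, the fingers measure 114 mm over their backs; the gripper's body (76 mm by 85 mm) begins 54 mm behind the grasp point. The pads swing forward as they close: fully open they stand 13 mm farther back than shut.
Start: joints at [-1.257, 0.383, 0.016, 1.37, -0.006, 1.388, -0.046], TCP at [0.23, 0.581, 0.405] pointing down, gripper open.
Joint ranges: [-2.95, 2.95], [-0.25, 2.06], [-1.52, 1.56], [0.18, 2.33], [-1.44, 4.58], [0.02, 2.06], [-3.01, 3.01]. Speed limits (rad/s): [2.39, 2.39, 3.01, 3.01, 3.14, 3.14, 3.14].

INTERFACE

Orientations are given as a unit quaternion [w, x, y, z].
In Python, from workcell import manip, camera, find_in, silhouettes gives the robot as it stands. The module is installed in compiled form; this text tells all that it offers.
- The arm moves only by the tool play_rows, never from a script. Its argument "steps" is a list of rows, each an object of numbers: "x", "y", "z": the shift along the tool's x, y, z in m; "wx", "wy", "wz": the turn, a rotation vector about the tool's x, y, z in units of 10 degrees (1.0 is 10 degrees); "grip": the opening, from -1 (shut) to 1 (fully open). In form: [{"x": .., "y": .., "z": .., "wx": .., "wy": .., "wz": .., "grip": ..}, ...]. A call has 1 to 8 rows; each row is the pose to reach, as a shift and turn from the pose commanded when the call began, along the tool's axes at that moment; what a row does not reach only later rows make up. A row lasts 1/8 s, in which the tool goes at most 62.5 mm and 10.7 degrees, less where a joint would pass 70% of its speed; a pose out of reach is approached as far as the arm can. A call with a gripper value outside its range is refused whole. The fingers move at their own pace and stop on an object; "force" is the grip in N (left out, the last holds). Time passes only in rows, so rows that repeat a pose let the fingers close. It gives the time, the measured TCP pose, the force and the opening at its end, in the units of the state.
- manip.sense(): the state, without advancing time (a new reading comes with each control period).
- camera(name): name is "side" or "top"; returns a dict with "pixels" (480x640x3 uint8, red, green, blue), "range_z" (480x640 float32, m along the optical axis (not along the pixel's ray), 0 where there is no reading), "intrinsics" (3x3 intrinsics, pixels), "R" (3x3) and "t" (3): a world point X has camera coordinates R X + t. Camera axes: x right, y down, z forward; pixel columns grow to the right and rows downward; lengths in m; the calibration is good to about 2 mm. A picture is of the moment at which its call begins.
- manip.job_done(): hands the job in, once; it reports no verdict.
Trained networks look in the newest picture that a camera, given by its name, has taken for a name from the list of things; names that differ only in an ending like _2 or _b are one class to them, and where a whole thing is asked for, a point or a joint stands for the part that bears it (a point fixed in the world has none). Each returns a list of dicts, best first, with "score" (0 to 1); they miss things now and then, are a little off and sometimes report something else, mostly with a low value. They report only what shows in the picture. A call takes as long as a camera call.
- find_in(camera, query): "bbox" ([left, top, right, bottom] in pixels, round what is visible of it).
- silhouettes(camera, query): "mask" (480x640 bool, what is visible of it) and "bbox" ([left, top, right, bottom] in pixels, round what is visible of it).
The state is a dict: "clock": time; "joint_pos": joint angles; "qvel": joint speeds; "joint_efforts": joint torques, N m; "eef_pos": TCP position; "orientation": TCP orientation; "ft_force": force on the tool from outside, world axes, zero at the start; "ft_torque": the same for the moment, N m; "opening": finger opening in m.
Only numpy, scipy, OpenCV 4.12 (cv2) and the standard library are available. Lean on these libraries where they do the work, as an engineer would, in place of code of your own. Each camera call takes 0.05 s, during which the arm holds its last target. There are 200 camera calls.

TASK

Set the length stop on the dark wooden cutting board for slicing: with the fingertips, push the white upright stop gently along its rail until it clicks into the notch beside the red peg, then back off and leave it seated there. Only push it, never pinch it, and leave the garlic bulb, the salt cellar and the mug where they stand.

Things in the scene. Friction and masses are not known exactly. Their poses are not given: they have to be found in the camera images.
- board: Dark wooden cutting board, 220 x 320 x 20 mm, fixed, turned up to 0.45 rad. Origin: centre of its underside; x is its short side, pointing away from the robot, y its long side, pointing to the robot's left. An aluminium rail runs along y at board x = +76 mm; black end blocks rise to 42 mm above the worktop. Three notches 55 mm apart, each between two brass ridges on the rail.
- stop (a joint): Travel of the stop along board +y, 0 to 0.215 m. Starts at 0 to 0.035; notches at 0.070, 0.125, 0.180. Slides with under 2 N; 17 to 8 mm before a notch a sprung pin climbs a ridge (up to 8 to 12 N), then the stop snaps forward, ahead of the finger, to the notch centre. Up to 5 mm off centre it springs back when released; pushed further it climbs out, and may be pushed back from the other side.
- stop_mark (a point): White index line on top of the stop's black carriage (36 mm long along the rail, top 56 mm above the worktop; a steel pin head stands 9 mm higher), on the rail line at the middle of the stop. When the stop sits in a notch this has the same board y as the peg beside that notch.
- right_face (a point): The stop's right-hand white face (toward board -y), the one to push on: upright plate 75 mm along board x (from -14 to +61 mm), 24 to 74 mm above the worktop. Origin: centre of its outer surface, 49 mm above the worktop; axes parallel to the board's. Moves with the stop, which is 20 mm thick along the rail and cannot be lifted off.
- left_face (a point): The stop's left-hand white face (toward the board's +y), the same plate on the other side. Origin at the centre of its outer surface.
- red_peg: Red plastic peg, 13 mm across, 31 mm tall, fixed on the board just beyond the rail, beside one of the three notches (which one varies). Origin at its foot, 20 mm above the worktop; axes parallel to the board's; the notch has the same board y as the peg.
- yellow_peg: Yellow plastic peg, 13 mm across, 31 mm tall, fixed on the board just beyond the rail, beside one of the three notches (which one varies). Origin at its foot, 20 mm above the worktop; axes parallel to the board's; the notch has the same board y as the peg.
- blue_peg: Blue plastic peg, 13 mm across, 31 mm tall, fixed on the board just beyond the rail, beside one of the three notches (which one varies). Origin at its foot, 20 mm above the worktop; axes parallel to the board's; the notch has the same board y as the peg.
- garlic: Garlic bulb, 56 mm across and tall, loose on the near right part of the board. Origin at its underside.
- salt_cellar: Round wooden salt cellar, 70 mm across, 68 mm tall, loose on the near left part of the board. Origin at its underside.
- mug: Small white mug with dark stripes and a handle, 65 x 88 x 50 mm, loose on the worktop left of the board. Origin at its underside.

How it is judged:
On the way:
1. the fingers push on the stop's right-hand face (contact force between the fingers and stop_c4 above 0.3 N), for 0.1 s.
At the end, for the whole second after the job is handed in: The stop rests in the notch beside the red peg: its index line within 4 mm of the red peg along the rail, at rest, let go (not (y of stop_mark in the frame of red_peg above 0.004 m or y of stop_mark in the frame of red_peg below -0.004 m) and velocity of joint stop between -0.01 and 0.01 m/s); the robot touches nothing.
It fails at once if the stop is pinched (fingers on both of its faces at once) (contact force between the fingers and stop_c4 above 1 N and contact force between the fingers and stop_c5 above 1 N).
It fails at once if a face of the stop is pushed with more than 50 N (contact force between anything else and stop_c4 above 50 N or contact force between anything else and stop_c5 above 50 N).
It fails at once if the garlic bulb is moved by more than 20 mm, lifted or tipped (distance of garlic from where it was at the start of the episode above 0.02 m or angle between garlic's own z axis and vertical above 0.4 rad).
It fails at once if the salt cellar is moved by more than 20 mm, lifted or tipped (distance of salt_cellar from where it was at the start of the episode above 0.02 m or angle between salt_cellar's own z axis and vertical above 0.4 rad).
It fails at once if the mug is moved by more than 20 mm, lifted or tipped (distance of mug from where it was at the start of the episode above 0.02 m or angle between mug's own z axis and vertical above 0.4 rad).
It also fails if it takes over 42 s, if anything falls off the work surface, if the arm or the gripper's body presses on something with over 40 N, if the wrist force passes 120 N, or if a joint passes its speed limit or range.

## Working session

There is one attempt and no reset: what is moved stays moved. The work goes in short steps, Python scripts to look and compute and a tool call to move; the robot and the scene stay as the last step left them, time stands still between calls to the robot, and variables do not carry over. Pictures are saved under pics/ and viewed, about 8 in all and at most 12, crops included, and the job is handed in when it is done.

Besides the shell and the picture viewer there is one more tool, called after ">>>" as name([rows], argument=value, ...), one row to a line, values as JSON. play_rows: Moves the arm, as the interface text tells. Its arguments: {"type":"object","properties":{"steps":{"type":"array"},"force":{"type":"number"}},"required":["steps"]}

```bash
mkdir -p pics; cat > h.py <<'E'
import numpy as np, cv2
from workcell import manip, camera, find_in, silhouettes
def world(c,u,v):
    z=c["range_z"][v,u]; K=c["intrinsics"]
    p=np.stack([(u-K[0,2])/K[0,0]*z,(v-K[1,2])/K[1,1]*z,z],-1)
    return (p-c["t"])@c["R"]
def pts(c,m):
    v,u=np.where(m&(c["range_z"]>0)); return world(c,u,v)
E
python3 - <<'E'
from h import *
s=manip.sense(); print({k:np.round(v,3) for k,v in s.items()})
for n in("top","side"):
    c=camera(n); cv2.imwrite(f"pics/{n}0.png",c["pixels"][...,::-1])
    print(n,-c["R"].T@c["t"])
    for q in("board","stop","right_face","red_peg","yellow_peg","blue_peg","garlic","salt_cellar","mug"):
        for d in silhouettes(n,q)[:2]:
            p=pts(c,d["mask"])
            if len(p): print(q,round(d["score"],2),np.round(d["bbox"]),np.round(np.median(p,0),3),np.round(np.percentile(p,3,0),3),np.round(np.percentile(p,97,0),3))
E
```

```text
{'clock': np.float64(0.0), 'joint_pos': array([-1.257,  0.384,  0.016,  1.371, -0.006,  1.388, -0.046]), 'qvel': array([-0.   , -0.002,  0.   , -0.   , -0.001, -0.002, -0.001]), 'joint_efforts': array([ 1.0000e-03, -6.2760e+01,  8.4500e-01, -3.7182e+01,  1.7000e-02,
        1.4000e-02,  0.0000e+00]), 'eef_pos': array([0.23 , 0.581, 0.404]), 'orientation': array([ 0.584, -0.398,  0.585,  0.397]), 'ft_force': array([-0.38 , -0.087,  0.316]), 'ft_torque': array([-0.024,  0.031,  0.03 ]), 'opening': np.float64(0.086)}
top [0.40168301 0.28259519 1.08383961]
board 0.69 [287. 196. 435. 313.] [0.511 0.2   0.021] [0.391 0.054 0.017] [0.617 0.356 0.064]
stop 0.56 [401. 227. 425. 271.] [0.514 0.098 0.071] [0.464 0.073 0.032] [0.56  0.115 0.077]
right_face 0.69 [400. 226. 421. 271.] [0.517 0.098 0.064] [0.464 0.07  0.021] [0.562 0.115 0.077]
garlic 0.96 [393. 289. 415. 308.] [0.4   0.115 0.057] [0.377 0.091 0.031] [0.421 0.137 0.069]
salt_cellar 0.88 [321. 262. 352. 294.] [0.45  0.27  0.078] [0.419 0.239 0.023] [0.48  0.301 0.086]
mug 0.91 [227. 283. 261. 310.] [0.412 0.501 0.022] [0.386 0.449 0
[... 414 characters left out ...]
063 0.028] [0.559 0.104 0.075]
right_face 0.75 [242. 307. 276. 338.] [0.398 0.098 0.054] [0.375 0.084 0.036] [0.422 0.118 0.068]
red_peg 0.54 [360. 279. 364. 292.] [0.602 0.183 0.043] [0.598 0.18  0.024] [0.607 0.192 0.051]
yellow_peg 0.71 [292. 303. 358. 339.] [0.508 0.087 0.056] [0.464 0.064 0.021] [0.559 0.108 0.075]
blue_peg 0.6 [361. 260. 371. 270.] [0.617 0.236 0.042] [0.612 0.232 0.025] [0.622 0.242 0.051]
garlic 0.95 [240. 308. 279. 339.] [0.399 0.098 0.054] [0.376 0.084 0.034] [0.423 0.121 0.068]
salt_cellar 0.78 [260. 241. 298. 287.] [0.449 0.245 0.071] [0.419 0.232 0.025] [0.481 0.294 0.08 ]
mug 0.69 [238. 197. 265. 226.] [0.413 0.481 0.036] [0.386 0.442 0.015] [0.439 0.526 0.049]
```

```bash
python3 - <<'E'
import cv2
t=cv2.imread("pics/top0.png")[180:320,220:450];s=cv2.imread("pics/side0.png")[190:375,230:400]
cv2.imwrite("pics/a.png",cv2.resize(t,(782,476),interpolation=cv2.INTER_CUBIC))
cv2.imwrite("pics/b.png",cv2.resize(s,None,fx=3.2,fy=3.2,interpolation=cv2.INTER_CUBIC))
E
```

```text
(no output)
```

View pics/a.png

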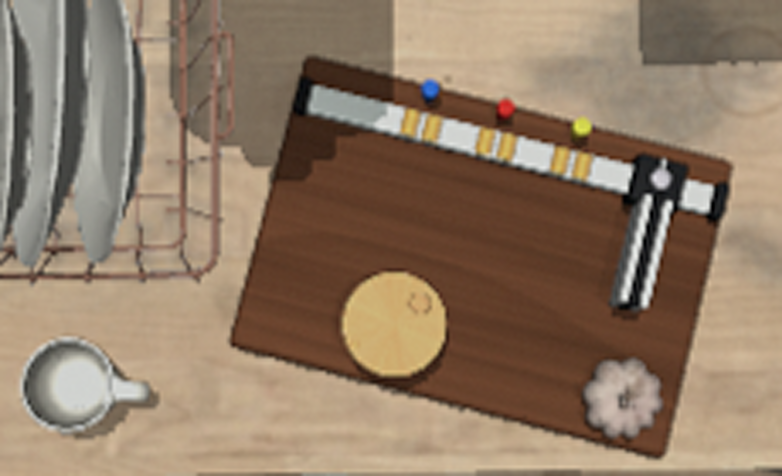

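View pics/b.png

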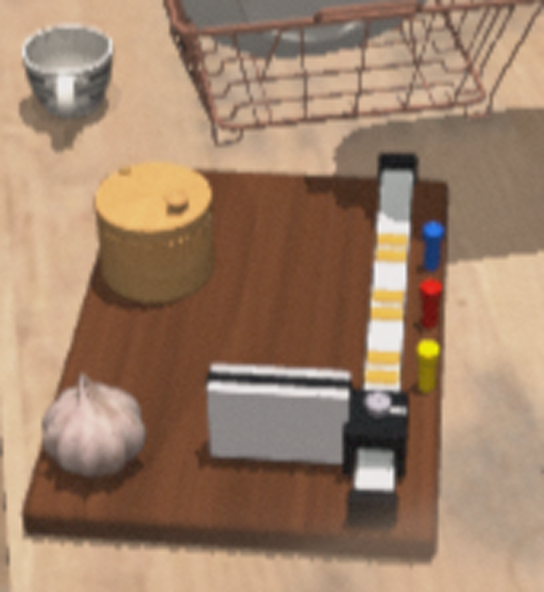

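```bash
cat >> h.py <<'E'
from scipy.spatial.transform import Rotation as Ro
def pegs(c):
    h=cv2.cvtColor(c["pixels"],cv2.COLOR_RGB2HSV).astype(int); o={}
    for n,a,b in(("red",-8,6),("yellow",26,34),("blue",100,125)):
        hh=np.where(h[...,0]>170,h[...,0]-180,h[...,0])
        m=(hh>=a)&(hh<=b)&(h[...,1]>150)&(h[...,2]>90)&(c["range_z"]>0)
        v,u=np.where(m); p=world(c,u,v)
        k=(p[:,0]>.52)&(p[:,0]<.66)&(p[:,1]>.05)&(p[:,1]<.35)&(p[:,2]>.025)&(p[:,2]<.06)
        o[n]=(k.sum(),p[k])
    return o
E
python3 - <<'E'
from h import *
for n in("top","side"):
    c=camera(n)
    P={k:(m,np.median(p,0)) for k,(m,p) in pegs(c).items()}
    print(n,{k:(m,np.round(p,4)) for k,(m,p) in P.items()})
    d=P["blue"][1]-P["yellow"][1]; yaw=np.arctan2(-d[0],d[1]); print("yaw",yaw,np.linalg.norm(d[:2]))
    R=np.array([[np.cos(yaw),-np.sin(yaw)],[np.sin(yaw),np.cos(yaw)]])
    for q in("stop","right_face"):
        s=silhouettes(n,q)[0]; p=pts(c,s["mask"]); b=(p[:,:2]-P["red"][1][:2])@R
        k=(p[:,2]>.068)&(p[:,2]<.08); print(q,"plate top rel red, board xy",np.round(np.percentile(b[k],[3,50,97],axis=0),4).tolist())
        if n=="side":
            k=(p[:,2]>.035)&(p[:,2]<.065); print(" face",np.round(np.percentile(b[k],[3,50,97],axis=0),4).tolist())
s=manip.sense(); q=s["orientation"]; T=Ro.from_quat(q[[1,2,3,0]]).as_matrix(); print(T.round(3))
E
```

```text
top {'red': (np.int64(21), array([0.6011, 0.1895, 0.0502])), 'yellow': (np.int64(21), array([0.5872, 0.1358, 0.05  ])), 'blue': (np.int64(20), array([0.6161, 0.2423, 0.0502]))}
yaw -0.2648791157497136 0.11029366119268931
stop plate top rel red, board xy [[-0.1103, -0.1241], [-0.075, -0.1144], [-0.04, -0.1052]]
right_face plate top rel red, board xy [[-0.11, -0.1241], [-0.075, -0.1144], [-0.04, -0.1052]]
side {'red': (np.int64(72), array([0.6025, 0.1834, 0.0448])), 'yellow': (np.int64(24), array([0.5886, 0.132 , 0.0497])), 'blue': (np.int64(56), array([0.6167, 0.2356, 0.0452]))}
yaw -0.26478066758049595 0.10735784872116269
stop plate top rel red, board xy [[-0.1121, -0.1224], [-0.0769, -0.1151], [-0.043, -0.1029]]
 face [[-0.1113, -0.13], [-0.0533, -0.121], [-0.0116, -0.1017]]
right_face plate top rel red, board xy [[-0.1127, -0.1224], [-0.0769, -0.1148], [-0.0421, -0.1025]]
 face [[-0.1113, -0.13], [-0.0531, -0.1209], [-0.0115, -0.0996]]
[[-0.    -0.93   0.368]
 [ 0.     0.368  0.93 ]
 [-1.     0.     0.   ]]
```

>>> play_rows([
  {"y":-0.04,"z":-0.036,"grip":-1},
  {"y":-0.08,"z":-0.072,"wx":-0.1,"grip":-1},
  {"y":-0.12,"z":-0.108,"wx":-0.2,"grip":-1},
  {"y":-0.16,"z":-0.144,"wx":-0.3,"grip":-1},
  {"y":-0.2,"z":-0.18,"wx":-0.4,"grip":-1},
  {"y":-0.24,"z":-0.216,"wx":-0.5,"grip":-1},
  {"y":-0.28,"z":-0.252,"wx":-0.6,"grip":-1},
  {"y":-0.28,"z":-0.252,"wx":-0.64,"grip":-1},
], force=40)

```text
validation failed for argument at $.st...
```

```bash
cat > go.py <<'E'
from h import *
import sys
# report TCP relative to red peg in board axes, and tool shift to a target (bx,by,z tip)
yaw=-.265; peg=np.array([.601,.1885])
R=np.array([[np.cos(yaw),-np.sin(yaw)],[np.sin(yaw),np.cos(yaw)]])
s=manip.sense(); q=s["orientation"]; T=Ro.from_quat(q[[1,2,3,0]]).as_matrix(); p=s["eef_pos"]
print("t",s["clock"],"tcp",p.round(4),"board",((p[:2]-peg)@R).round(4),"tip z",round(p[2]-.173,4),"F board",(s["ft_force"][:2]@R).round(2),"open",s["opening"])
print("yaw of tool z - board y deg",np.degrees(np.arctan2(T[1,2],T[0,2])-np.pi/2-yaw).round(2),"T00..",T[:,0].round(3))
if len(sys.argv)>1:
    a=list(map(float,sys.argv[1:])); w=np.r_[peg+R@a[:2],a[2]+.173]; print("tool shift",(T.T@(w-p)).round(4))
E
python3 go.py -.065 -.165 .2
```

```text
t 1.3 tcp [0.23   0.5812 0.4047] board [-0.4609  0.2818] tip z 0.2317 F board [ 0.6  -0.12] open 0.0854563238295249
yaw of tool z - board y deg -6.4 T00.. [-0.  0. -1.]
tool shift [ 0.0317 -0.4433 -0.3998]
```

>>> play_rows([
  {"x":0,"y":-0.04,"z":-0.036,"wx":0,"wy":0,"wz":0,"grip":-1},
  {"x":0,"y":-0.08,"z":-0.072,"wx":-0.1,"wy":0,"wz":0,"grip":-1},
  {"x":0,"y":-0.12,"z":-0.108,"wx":-0.2,"wy":0,"wz":0,"grip":-1},
  {"x":0,"y":-0.16,"z":-0.144,"wx":-0.3,"wy":0,"wz":0,"grip":-1},
  {"x":0,"y":-0.2,"z":-0.18,"wx":-0.4,"wy":0,"wz":0,"grip":-1},
  {"x":0,"y":-0.24,"z":-0.216,"wx":-0.5,"wy":0,"wz":0,"grip":-1},
  {"x":0,"y":-0.28,"z":-0.252,"wx":-0.6,"wy":0,"wz":0,"grip":-1},
  {"x":0,"y":-0.28,"z":-0.252,"wx":-0.64,"wy":0,"wz":0,"grip":-1},
], force=40)

```text
clock: 2.3
eef_pos: [0.3996, 0.2395, 0.4052]
orientation: [0.564, -0.428, 0.563, 0.427]
ft_force: [-0.8, 1.0, 0.4]
opening: -0.0003
```

```bash
python3 go.py -.065 -.165 .045
```

```text
t 2.3 tcp [0.3996 0.2395 0.4052] board [-0.2077 -0.0035] tip z 0.2322 F board [-1.06  0.7 ] open -0.0002849516050333263
yaw of tool z - board y deg -0.45 T00.. [ 0.001 -0.    -1.   ]
tool shift [ 0.1873 -0.1437 -0.1604]
```

>>> play_rows([
  {"x":0,"y":-0.036,"z":-0.04,"wx":0,"wy":0,"wz":0,"grip":-1},
  {"x":0,"y":-0.072,"z":-0.08,"wx":0,"wy":0,"wz":0,"grip":-1},
  {"x":0,"y":-0.108,"z":-0.12,"wx":0,"wy":0,"wz":0,"grip":-1},
  {"x":0,"y":-0.142,"z":-0.16,"wx":0,"wy":0,"wz":0,"grip":-1},
  {"x":0.05,"y":-0.142,"z":-0.16,"wx":0,"wy":0,"wz":0,"grip":-1},
  {"x":0.1,"y":-0.142,"z":-0.16,"wx":0,"wy":0,"wz":0,"grip":-1},
  {"x":0.13,"y":-0.142,"z":-0.16,"wx":0,"wy":0,"wz":0,"grip":-1},
  {"x":0.13,"y":-0.142,"z":-0.16,"wx":0,"wy":0,"wz":0,"grip":-1},
])

```text
clock: 3.3
eef_pos: [0.4917, 0.053, 0.2727]
orientation: [0.56, -0.429, 0.563, 0.43]
ft_force: [-0.3, 0.5, -0.9]
opening: 0.0
```

```bash
python3 go.py -.065 -.165 .045; python3 - <<'E'
from h import *
s=camera("side")["pixels"][190:375,230:400]
cv2.imwrite("pics/c.png",cv2.resize(s[...,::-1],None,fx=3.2,fy=3.2,interpolation=cv2.INTER_CUBIC))
E
```

```text
t 3.3 tcp [0.4917 0.053  0.2727] board [-0.07   -0.1594] tip z 0.0997 F board [-0.45  0.42] open 4.2121226189801114e-05
yaw of tool z - board y deg 0.05 T00.. [-0.005 -0.001 -1.   ]
tool shift [ 0.0547 -0.0052 -0.0055]
```

View pics/c.png

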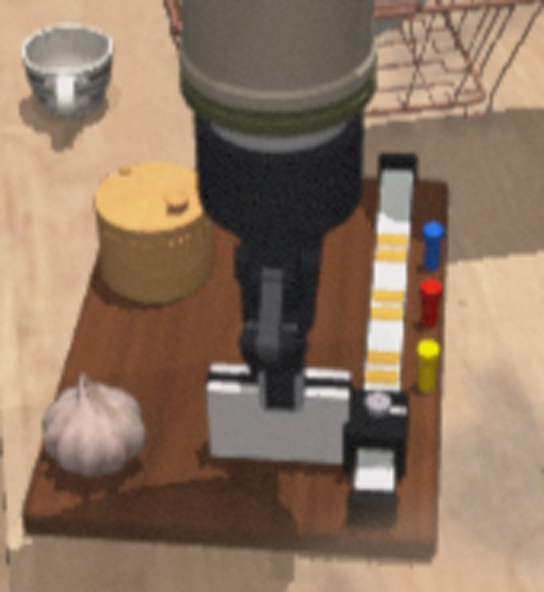

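The picture shows the closed fingertips (crop 280,405) in front of and above the right face, well clear of the garlic and salt cellar. I'll lower them next.

>>> play_rows([
  {"x":0.02,"y":-0.004,"z":-0.008,"wx":0,"wy":0,"wz":0,"grip":-1},
  {"x":0.04,"y":-0.004,"z":-0.008,"wx":0,"wy":0,"wz":0,"grip":-1},
  {"x":0.056,"y":-0.004,"z":-0.008,"wx":0,"wy":0,"wz":0,"grip":-1},
  {"x":0.056,"y":-0.004,"z":-0.008,"wx":0,"wy":0,"wz":0,"grip":-1},
  {"x":0.056,"y":-0.004,"z":-0.008,"wx":0,"wy":0,"wz":0,"grip":-1},
])

```text
clock: 3.98
eef_pos: [0.495, 0.0436, 0.2196]
orientation: [0.562, -0.43, 0.561, 0.429]
ft_force: [-0.0, -0.9, -0.3]
opening: -0.0001
```

```bash
python3 go.py -.065 -.13 .045
```

```text
t 3.975 tcp [0.495  0.0436 0.2196] board [-0.0644 -0.1676] tip z 0.0466 F board [ 0.22 -0.83] open -7.567704316870238e-05
yaw of tool z - board y deg 0.01 T00.. [ 0.001  0.    -1.   ]
tool shift [0.0017 0.0006 0.0376]
```

>>> play_rows([
  {"x":0,"y":0,"z":0.005,"wx":0,"wy":0,"wz":0,"grip":-1},
  {"x":0,"y":0,"z":0.01,"wx":0,"wy":0,"wz":0,"grip":-1},
  {"x":0,"y":0,"z":0.015,"wx":0,"wy":0,"wz":0,"grip":-1},
  {"x":0,"y":0,"z":0.02,"wx":0,"wy":0,"wz":0,"grip":-1},
  {"x":0,"y":0,"z":0.025,"wx":0,"wy":0,"wz":0,"grip":-1},
  {"x":0,"y":0,"z":0.03,"wx":0,"wy":0,"wz":0,"grip":-1},
  {"x":0,"y":0,"z":0.035,"wx":0,"wy":0,"wz":0,"grip":-1},
  {"x":0,"y":0,"z":0.04,"wx":0,"wy":0,"wz":0,"grip":-1},
])

```text
clock: 4.97
eef_pos: [0.505, 0.0823, 0.2186]
orientation: [0.562, -0.43, 0.562, 0.43]
ft_force: [-1.0, -0.1, 0.2]
opening: -0.0003
```

```bash
cat > stop.py <<'E'
from h import *
yaw=-.265
R=np.array([[np.cos(yaw),-np.sin(yaw)],[np.sin(yaw),np.cos(yaw)]])
for n in("top","side"):
    c=camera(n); r=np.array([.601,.1885])
    for d in silhouettes(n,"stop")[:1]:
        p=pts(c,d["mask"]); b=(p[:,:2]-r)@R; k=(p[:,2]>.068)&(p[:,2]<.08)&(b[:,0]<-.035)&(b[:,0]>-.115)
        print(n,d["score"],k.sum(),np.round(np.percentile(b[k],[3,50,97],axis=0),4).tolist())
E
python3 go.py; python3 stop.py
```

```text
t 4.975 tcp [0.505  0.0823 0.2186] board [-0.0648 -0.1277] tip z 0.0456 F board [-0.96 -0.34] open -0.0002637927996583006
yaw of tool z - board y deg -0.01 T00.. [-0. -0. -1.]
top 0.73 154 [[-0.1119, -0.112], [-0.0928, -0.1023], [-0.0736, -0.0933]]
side 0.96 237 [[-0.1109, -0.1152], [-0.0917, -0.1082], [-0.0382, -0.0958]]
```

>>> play_rows([
  {"x":0,"y":0,"z":0.004,"wx":0,"wy":0,"wz":0,"grip":-1},
  {"x":0,"y":0,"z":0.008,"wx":0,"wy":0,"wz":0,"grip":-1},
  {"x":0,"y":0,"z":0.012,"wx":0,"wy":0,"wz":0,"grip":-1},
  {"x":0,"y":0,"z":0.016,"wx":0,"wy":0,"wz":0,"grip":-1},
  {"x":0,"y":0,"z":0.02,"wx":0,"wy":0,"wz":0,"grip":-1},
  {"x":0,"y":0,"z":0.024,"wx":0,"wy":0,"wz":0,"grip":-1},
  {"x":0,"y":0,"z":0.028,"wx":0,"wy":0,"wz":0,"grip":-1},
  {"x":0,"y":0,"z":0.032,"wx":0,"wy":0,"wz":0,"grip":-1},
])

```text
clock: 6.18
eef_pos: [0.5134, 0.1132, 0.2187]
orientation: [0.562, -0.43, 0.562, 0.43]
ft_force: [-0.5, 0.1, -0.0]
opening: -0.0002
```

>>> play_rows([
  {"x":0,"y":0,"z":0.002,"wx":0,"wy":0,"wz":0,"grip":-1},
  {"x":0,"y":0,"z":0.004,"wx":0,"wy":0,"wz":0,"grip":-1},
  {"x":0,"y":0,"z":0.006,"wx":0,"wy":0,"wz":0,"grip":-1},
  {"x":0,"y":0,"z":0.006,"wx":0,"wy":0,"wz":0,"grip":-1},
])

```text
clock: 6.68
eef_pos: [0.5144, 0.1157, 0.2186]
orientation: [0.561, -0.429, 0.564, 0.428]
ft_force: [-6.3, -11.7, 9.8]
opening: 0.0004
```

```bash
python3 go.py; python3 stop.py
```

```text
t 6.675 tcp [0.5144 0.1157 0.2186] board [-0.0645 -0.093 ] tip z 0.0456 F board [ -3.03 -13.  ] open 0.0003686423828677125
yaw of tool z - board y deg -0.19 T00.. [-0.003 -0.004 -1.   ]
top 0.64 131 [[-0.1119, -0.0762], [-0.0935, -0.0675], [-0.076, -0.0593]]
side 0.65 226 [[-0.1114, -0.0825], [-0.0907, -0.0747], [-0.0382, -0.0631]]
```

>>> play_rows([
  {"x":0,"y":0,"z":0.002,"wx":0,"wy":0,"wz":0,"grip":-1},
  {"x":0,"y":0,"z":0.004,"wx":0,"wy":0,"wz":0,"grip":-1},
  {"x":0,"y":0,"z":0.004,"wx":0,"wy":0,"wz":0,"grip":-1},
])

```text
clock: 7.25
eef_pos: [0.5158, 0.1212, 0.2185]
orientation: [0.562, -0.429, 0.563, 0.429]
ft_force: [0.2, -1.4, -1.1]
opening: -0.0001
```

```bash
python3 go.py; python3 stop.py
```

```text
t 7.25 tcp [0.5158 0.1212 0.2185] board [-0.0646 -0.0873] tip z 0.0455 F board [ 0.52 -1.3 ] open -0.0001230563997750159
yaw of tool z - board y deg -0.13 T00.. [-0.001 -0.001 -1.   ]
top 0.77 149 [[-0.1117, -0.072], [-0.0936, -0.0622], [-0.0736, -0.0532]]
side 0.85 220 [[-0.1108, -0.0742], [-0.0913, -0.0672], [-0.0385, -0.0553]]
```

>>> play_rows([
  {"x":0,"y":0,"z":0.003,"wx":0,"wy":0,"wz":0,"grip":-1},
  {"x":0,"y":0,"z":0.006,"wx":0,"wy":0,"wz":0,"grip":-1},
  {"x":0,"y":0,"z":0.006,"wx":0,"wy":0,"wz":0,"grip":-1},
])

```text
clock: 7.82
eef_pos: [0.5176, 0.129, 0.2187]
orientation: [0.562, -0.43, 0.561, 0.43]
ft_force: [-0.6, 0.3, -0.4]
opening: -0.0005
```

```bash
python3 go.py; python3 stop.py
```

```text
t 7.825 tcp [0.5176 0.129  0.2187] board [-0.0649 -0.0793] tip z 0.0457 F board [-0.69  0.08] open -0.0004566364801889548
yaw of tool z - board y deg 0.05 T00.. [ 0.  0. -1.]
top 0.73 146 [[-0.1114, -0.0628], [-0.0927, -0.0532], [-0.0742, -0.0442]]Traceback (most recent call last):
  File "stop.py", line 8, in <module>
    print(n,d["score"],k.sum(),np.round(np.percentile(b[k],[3,50,97],axis=0),4).tolist())
                                        ~~~~~~~~~~~~~^^^^^^^^^^^^^^^^^^^^^^^
    return _quantile_unchecked(
        a, q, axis, out, overwrite_input, method, keepdims, weights)
    return _ureduce(a,
                    func=_quantile_ureduce_func,
    ...<5 lines>...
                    overwrite_input=overwrite_input,
                    method=method)
    r = func(a, **kwargs)
    result = _quantile(arr,
                       quantiles=q,
    ...<2 lines>...
                       out=out,
                       weights=wgt)
    slices_having_nans = np.isnan(arr[-1, ...])
                                  ~~~^^^^^^^^^
IndexError: index -1 is out of bounds for axis 0 with size 0
```

>>> play_rows([
  {"x":0,"y":0,"z":0.002,"wx":0,"wy":0,"wz":0,"grip":-1},
  {"x":0,"y":0,"z":0.004,"wx":0,"wy":0,"wz":0,"grip":-1},
  {"x":0,"y":0,"z":0.006,"wx":0,"wy":0,"wz":0,"grip":-1},
  {"x":0,"y":0,"z":0.008,"wx":0,"wy":0,"wz":0,"grip":-1},
  {"x":0,"y":0,"z":0.01,"wx":0,"wy":0,"wz":0,"grip":-1},
  {"x":0,"y":0,"z":0.012,"wx":0,"wy":0,"wz":0,"grip":-1},
  {"x":0,"y":0,"z":0.012,"wx":0,"wy":0,"wz":0,"grip":-1},
])

```text
clock: 8.9
eef_pos: [0.5207, 0.1405, 0.2187]
orientation: [0.562, -0.43, 0.561, 0.43]
ft_force: [-0.6, 0.5, -0.0]
opening: -0.0004
```

```bash
sed -i 's/("top","side")/("top",)/' stop.py; python3 go.py; python3 stop.py
```

```text
t 8.9 tcp [0.5207 0.1405 0.2187] board [-0.0649 -0.0674] tip z 0.0457 F board [-0.67  0.34] open -0.0003787144883804782
yaw of tool z - board y deg 0.03 T00.. [ 0.     0.001 -1.   ]
top 0.52 157 [[-0.112, -0.0485], [-0.093, -0.0389], [-0.0731, -0.03]]
```

>>> play_rows([
  {"x":0,"y":0,"z":0.004,"wx":0,"wy":0,"wz":0,"grip":-1},
  {"x":0,"y":0,"z":0.008,"wx":0,"wy":0,"wz":0,"grip":-1},
  {"x":0,"y":0,"z":0.012,"wx":0,"wy":0,"wz":0,"grip":-1},
  {"x":0,"y":0,"z":0.016,"wx":0,"wy":0,"wz":0,"grip":-1},
  {"x":0,"y":0,"z":0.02,"wx":0,"wy":0,"wz":0,"grip":-1},
  {"x":0,"y":0,"z":0.024,"wx":0,"wy":0,"wz":0,"grip":-1},
  {"x":0,"y":0,"z":0.024,"wx":0,"wy":0,"wz":0,"grip":-1},
])

```text
clock: 9.88
eef_pos: [0.527, 0.1636, 0.2187]
orientation: [0.562, -0.43, 0.562, 0.43]
ft_force: [-0.9, -0.1, -1.0]
opening: 0.0003
```

```bash
python3 go.py; python3 stop.py
```

```text
t 9.875 tcp [0.527  0.1636 0.2187] board [-0.0649 -0.0434] tip z 0.0457 F board [-0.83 -0.35] open 0.00027550366648487995
yaw of tool z - board y deg 0.03 T00.. [-0.  0. -1.]
top 0.74 141 [[-0.1118, -0.0272], [-0.0944, -0.0177], [-0.0751, -0.0089]]
```

>>> play_rows([
  {"x":0,"y":0,"z":0.002,"wx":0,"wy":0,"wz":0,"grip":-1},
  {"x":0,"y":0,"z":0.004,"wx":0,"wy":0,"wz":0,"grip":-1},
  {"x":0,"y":0,"z":0.006,"wx":0,"wy":0,"wz":0,"grip":-1},
  {"x":0,"y":0,"z":0.008,"wx":0,"wy":0,"wz":0,"grip":-1},
  {"x":0,"y":0,"z":0.009,"wx":0,"wy":0,"wz":0,"grip":-1},
  {"x":0,"y":0,"z":0.01,"wx":0,"wy":0,"wz":0,"grip":-1},
  {"x":0,"y":0,"z":0.01,"wx":0,"wy":0,"wz":0,"grip":-1},
])

```text
clock: 10.85
eef_pos: [0.529, 0.1688, 0.2185]
orientation: [0.56, -0.429, 0.565, 0.428]
ft_force: [-9.3, -14.2, 10.6]
opening: -0.0002
```

```bash
python3 go.py; python3 stop.py
```

```text
t 10.85 tcp [0.529  0.1688 0.2185] board [-0.0644 -0.0378] tip z 0.0455 F board [ -5.32 -16.11] open -0.00020750496173534122
yaw of tool z - board y deg -0.23 T00.. [-0.004 -0.005 -1.   ]
top 0.53 111 [[-0.1115, -0.0199], [-0.0938, -0.0122], [-0.0769, -0.005]]
```

>>> play_rows([
  {"x":0,"y":0,"z":0.001,"wx":0,"wy":0,"wz":0,"grip":-1},
  {"x":0,"y":0,"z":0.002,"wx":0,"wy":0,"wz":0,"grip":-1},
  {"x":0,"y":0,"z":0.002,"wx":0,"wy":0,"wz":0,"grip":-1},
])

```text
clock: 11.32
eef_pos: [0.5293, 0.1694, 0.2185]
orientation: [0.56, -0.429, 0.566, 0.427]
ft_force: [-12.3, -18.5, 16.1]
opening: -0.0003
```

```bash
python3 go.py; python3 stop.py
```

```text
t 11.325 tcp [0.5293 0.1694 0.2185] board [-0.0642 -0.0373] tip z 0.0455 F board [ -7.04 -21.12] open -0.00034616924537541114
yaw of tool z - board y deg -0.31 T00.. [-0.005 -0.007 -1.   ]
top 0.62 141 [[-0.1116, -0.0233], [-0.0941, -0.0134], [-0.075, -0.0049]]
```

>>> play_rows([
  {"x":0,"y":0,"z":0.001,"wx":0,"wy":0,"wz":0,"grip":-1},
  {"x":0,"y":0,"z":0.001,"wx":0,"wy":0,"wz":0,"grip":-1},
])

```text
clock: 11.68
eef_pos: [0.5294, 0.1696, 0.2185]
orientation: [0.56, -0.429, 0.566, 0.427]
ft_force: [-14.6, -21.4, 18.7]
opening: 0.0002
```

```bash
python3 go.py; python3 - <<'E'
from h import *
a=camera("top")["pixels"][190:310,320:450];b=camera("side")["pixels"][220:350,230:380]
f=lambda i:cv2.resize(i[...,::-1],(400,390),interpolation=cv2.INTER_CUBIC)
cv2.imwrite("pics/d.png",np.hstack([f(a),f(b)]))
E
```

```text
t 11.675 tcp [0.5294 0.1696 0.2185] board [-0.0641 -0.037 ] tip z 0.0455 F board [ -8.45 -24.44] open 0.00024804999781302873
yaw of tool z - board y deg -0.35 T00.. [-0.006 -0.007 -1.   ]
```

View pics/d.png

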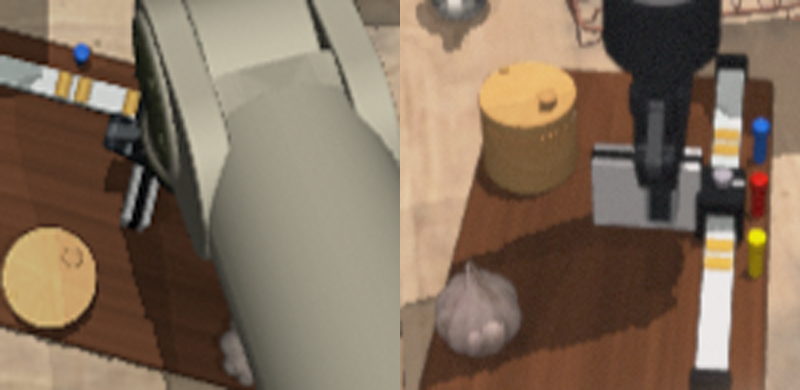

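>>> play_rows([
  {"x":-0.002,"y":0,"z":0,"wx":0,"wy":0,"wz":0,"grip":-1},
  {"x":-0.002,"y":0,"z":0,"wx":0,"wy":0,"wz":0,"grip":-1},
])

```text
clock: 12.02
eef_pos: [0.5293, 0.1696, 0.2188]
orientation: [0.559, -0.429, 0.567, 0.427]
ft_force: [-7.2, -20.7, 0.2]
opening: -0.0001
```

```bash
python3 go.py;python3 stop.py; python3 -c "
from h import *
s=manip.sense();print(s['ft_force'].round(1),s['ft_torque'].round(2))"
```

```text
t 12.025 tcp [0.5293 0.1696 0.2188] board [-0.0643 -0.037 ] tip z 0.0458 F board [ -1.5  -21.86] open -8.433574747738936e-05
yaw of tool z - board y deg -0.34 T00.. [-0.006 -0.009 -1.   ]
top 0.57 140 [[-0.1119, -0.0234], [-0.0942, -0.0134], [-0.0748, -0.0046]]
[ -7.1 -18.9   0.7] [-3.88  1.27  0.08]
```

>>> play_rows([
  {"x":0,"y":0,"z":0.001,"wx":0,"wy":0,"wz":0,"grip":-1},
  {"x":0,"y":0,"z":0.001,"wx":0,"wy":0,"wz":0,"grip":-1},
  {"x":0,"y":0,"z":0.001,"wx":0,"wy":0,"wz":0,"grip":-1},
])

```text
clock: 12.5
eef_pos: [0.5295, 0.1699, 0.2188]
orientation: [0.559, -0.429, 0.567, 0.427]
ft_force: [-8.0, -21.4, 3.0]
opening: -0.0001
```

```bash
python3 go.py;python3 stop.py; python3 -c "
from h import *
s=manip.sense();print(s['ft_force'].round(1),s['ft_torque'].round(2))"
```

```text
t 12.5 tcp [0.5295 0.1699 0.2188] board [-0.0641 -0.0367] tip z 0.0458 F board [ -2.09 -22.76] open -0.00011997733756272496
yaw of tool z - board y deg -0.38 T00.. [-0.007 -0.009 -1.   ]
top 0.72 133 [[-0.1118, -0.0233], [-0.0949, -0.0135], [-0.077, -0.0049]]
[ -7.7 -21.5   2.6] [-4.31  1.5   0.07]
```

>>> play_rows([
  {"x":0,"y":0,"z":0.001,"wx":0,"wy":0,"wz":0,"grip":-1},
  {"x":0,"y":0,"z":0.002,"wx":0,"wy":0,"wz":0,"grip":-1},
  {"x":0,"y":0,"z":0.002,"wx":0,"wy":0,"wz":0,"grip":-1},
])

```text
clock: 12.98
eef_pos: [0.531, 0.1777, 0.2202]
orientation: [0.562, -0.429, 0.563, 0.429]
ft_force: [-0.1, -0.9, 0.5]
opening: -0.0
```

```bash
python3 go.py;python3 stop.py; python3 -c "
from h import *
s=manip.sense();print(s['ft_force'].round(1),s['ft_torque'].round(2))"
```

```text
t 12.975 tcp [0.531  0.1777 0.2202] board [-0.0647 -0.0288] tip z 0.0472 F board [ 0.13 -0.92] open -4.6798283851231096e-05
yaw of tool z - board y deg -0.09 T00.. [-0.001 -0.001 -1.   ]
top 0.48 137 [[-0.1116, -0.0133], [-0.0951, -0.0037], [-0.077, 0.0052]]
[-0.4  1.   0.3] [-0.02 -0.03  0.03]
```

>>> play_rows([
  {"x":0,"y":0,"z":-0.002,"wx":0,"wy":0,"wz":0,"grip":-1},
  {"x":0,"y":0,"z":-0.002,"wx":0,"wy":0,"wz":0,"grip":-1},
  {"x":0,"y":0,"z":-0.002,"wx":0,"wy":0,"wz":0,"grip":-1},
])

```text
clock: 13.45
eef_pos: [0.5306, 0.1768, 0.2208]
orientation: [0.562, -0.43, 0.562, 0.43]
ft_force: [1.1, 1.1, -0.1]
opening: 0.0004
```

```bash
python3 go.py;python3 stop.py;python3 stop.py
```

```text
t 13.45 tcp [0.5306 0.1768 0.2208] board [-0.0648 -0.0297] tip z 0.0478 F board [0.79 1.33] open 0.0003717423119860837
yaw of tool z - board y deg 0.01 T00.. [ 0.  0. -1.]
top 0.52 151 [[-0.1121, -0.0084], [-0.0935, 0.0011], [-0.074, 0.0102]]
top 0.79 131 [[-0.1114, -0.0066], [-0.0935, 0.0023], [-0.0753, 0.0102]]
```

It snapped: the stop reads +1.5 mm, which is what I expected for a seated stop. I'll back off and lift.

>>> play_rows([
  {"x":0,"y":0,"z":-0.02,"wx":0,"wy":0,"wz":0,"grip":-1},
  {"x":0,"y":0,"z":-0.04,"wx":0,"wy":0,"wz":0,"grip":-1},
  {"x":-0.04,"y":0,"z":-0.05,"wx":0,"wy":0,"wz":0,"grip":-1},
  {"x":-0.09,"y":0,"z":-0.09,"wx":0,"wy":0,"wz":0,"grip":-1},
  {"x":-0.13,"y":0,"z":-0.13,"wx":0,"wy":0,"wz":0,"grip":-1},
  {"x":-0.15,"y":0,"z":-0.17,"wx":0,"wy":0,"wz":0,"grip":-1},
  {"x":-0.15,"y":0,"z":-0.2,"wx":0,"wy":0,"wz":0,"grip":-1},
  {"x":-0.15,"y":0,"z":-0.2,"wx":0,"wy":0,"wz":0,"grip":-1},
])

```text
clock: 14.65
eef_pos: [0.4769, -0.0207, 0.371]
orientation: [0.563, -0.428, 0.563, 0.428]
ft_force: [-0.1, 0.7, -0.4]
opening: -0.0002
```

```bash
python3 go.py; python3 stop.py; python3 - <<'E'
from h import *
A=camera("top");B=camera("side")
f=lambda i:cv2.resize(i[...,::-1],(400,390),interpolation=cv2.INTER_CUBIC)
cv2.imwrite("pics/e.png",np.hstack([f(A["pixels"][190:310,320:450]),f(B["pixels"][220:350,230:380])]))
for q in("garlic","salt_cellar","mug"):
    d=silhouettes("side",q)[0]; print(q,np.round(np.median(pts(B,d["mask"]),0),3))
E
```

```text
t 14.65 tcp [ 0.4769 -0.0207  0.371 ] board [-0.065  -0.2344] tip z 0.198 F board [-0.3   0.69] open -0.0001856322596524625
yaw of tool z - board y deg -0.38 T00.. [ 0.001  0.001 -1.   ]
top 0.85 282 [[-0.1111, -0.0085], [-0.0758, 0.0008], [-0.04, 0.0102]]
garlic [0.399 0.098 0.053]
salt_cellar [0.449 0.246 0.071]
mug [0.413 0.485 0.037]
```

View pics/e.png

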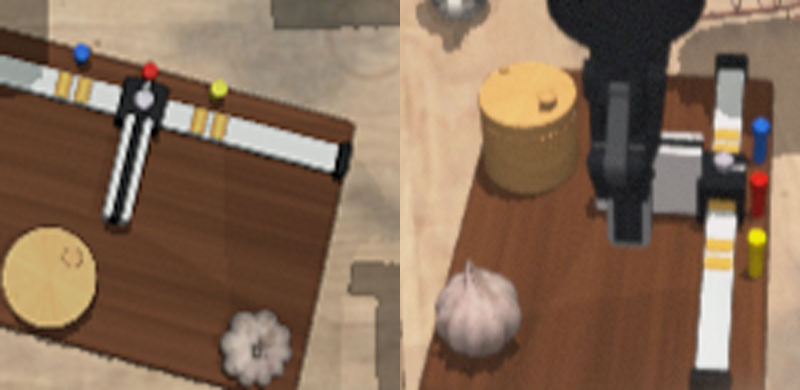

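The top view shows the white stop's carriage and pin (145,98) lined up with the red peg (150,70) along the rail. The arm is clear, and the garlic and salt cellar haven't moved.

```bash
python3 -c "
from h import *
print(manip.sense()['qvel'].round(3)); print(manip.job_done())"
```

```text
[ 0.001 -0.001  0.003 -0.004  0.001 -0.001  0.001]
the job is handed in; nothing more can be done
None
```

The stop is seated in the notch beside the red peg (the middle one), and the job is handed in at about 15 s of the 42 s allowed. I pushed it there with closed fingertips on its right face only. It went through the yellow-peg notch on the way, then I backed off and lifted clear.

**Last checks**
- **Stop position:** the top camera put the middle of the stop 0.8 mm from the red peg along the rail, against the 4 mm allowed. The final picture shows the two lined up.
- **Contact:** the arm was at rest and the wrist force was at noise level, so the robot is touching nothing.
- **Loose items:** the garlic and salt cellar were within about 1 mm of where they started. The mug read 4 mm off, with an unsteady outline, but the arm never came near it after the start.

**What disagreed**
- **Push force:** just before the red notch the wrist sensor read about 24 N along the rail, plus about 19 N vertically until I raised the tool 2 mm. The ridge was stated as 8 to 12 N. The total was about 32 N, below the 50 N limit, and then the stop snapped forward as expected.
- **Side camera:** it read the stop up to about 7 mm behind the top camera, because it sees mostly the right face. I relied on the top view and the finger position.

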